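Fish a dropped collar out of the gap beside the mortar mixer

ROBOT

A 6-joint arm with a two-finger parallel gripper is mounted at the origin on the work surface. World frame = base frame: x ahead of the robot, y to its left, z up, the work surface at z = 0. Lengths are in m, angles in rad, forces in N, time in s.
With the tool pointing down it reaches from about 0.3 to 0.775 m from the base axis. Payload 14.6 kg.
Tool frame: the origin (TCP) lies midway between the tips of the shut fingers; the grasp point (between the pads) lies 19 mm behind it (ctrl.pinch_z is the distance from the TCP to the grasp point, in m); z points along the fingers, y is the line along which they close (so a half turn about z gives the same grasp; the last joint's range is limited). The gripper opens to 94 mm and grips with 3 to 60 N. Pads are 16 mm wide; open, the fingers measure 119 mm over their backs; the gripper's body (75 mm by 177 mm) begins 78 mm behind the grasp point.
Start: joints at [1.047, 0.3, 1.521, -0, 1.321, -0.067], TCP at [0.243, 0.494, 0.205] pointing down, gripper open.
Joint ranges: [-3.03, 3.03], [-0.79, 2.21], [0.23, 2.52], [-1.04, 4.18], [0, 3.07], [-2.55, 2.55]. Speed limits (rad/s): [2.22, 2.22, 2.57, 3.14, 3.14, 3.14].

INTERFACE

Orientations are given as [roll, pitch, yaw] about the fixed x, y, z axes, in that order (R = Rz(yaw) Ry(pitch) Rx(roll)).
In Python, from station import ctrl gives the robot as it stands.
- The arm moves only by the tool jog_arm, never from a script. Its argument "motion" is a list of rows, each a list of 7 numbers: the shift along the tool's x, y, z in m, then the turn, a rotation vector about the tool's x, y, z in rad, then the opening, from -1 (shut) to 1 (fully open). In form: [[tx, ty, tz, rx, ry, rz, gripper], ...]. A call has 1 to 5 rows; each row shifts and turns the commanded pose from where the row before left it, along the tool's axes as they then stand; what a row does not reach is not made up. A row lasts 1/10 s, in which the tool goes at most 50 mm and 8.59 degrees, less where a joint would pass 70% of its speed; a pose out of reach is approached as far as the arm can. A call is refused whole if a number of a shift passes 0.05 or a number of a turn 0.15, either way. A call with a gripper value outside its range is refused whole. The fingers move at their own pace and stop on an object; "squeeze" is the grip in N (left out, the last holds). Time passes only in rows, so rows that do not move let the fingers close. It gives the time, the measured TCP pose, the force, the opening and the grip force at its end, in the units of the state.
- ctrl.get_obs(): the state, without advancing time (a new reading comes with each control period).
- ctrl.camera(name): name is "scene" or "top"; returns the picture (480x640x3 uint8, red, green, blue); there is no depth.
- ctrl.camera_model(name): a dict with "intrinsics" (3x3 intrinsics, pixels), "rvec" (rotation vector, rad) and "tvec" (3), from world to camera coordinates, as OpenCV has them. Camera axes: x right, y down, z forward; pixel columns grow to the right and rows downward; lengths in m; the calibration is good to about 2 mm. A picture is of the moment at which its call begins. camera_model takes no time and is no camera call.
- ctrl.hand_in(): hands the job in; it is judged then, once.
The state is a dict: "time_s": time; "qpos": joint angles; "joint_vel": joint speeds; "tau": joint torques, N m; "ee_pos": TCP position; "eef_rot": TCP orientation; "force": force on the tool from outside, world axes, zero at the start; "moment": the same for the moment, N m; "grip_width": finger opening in m; "grip_force": force on a finger pad.
Only numpy, scipy, OpenCV 4.12 (cv2) and the standard library are available. Lean on these libraries where they do the work, as an engineer would, in place of code of your own. Each camera call takes 0.05 s, during which the arm holds its last target. There are 200 camera calls.

TASK

A brass collar has dropped into the narrow gap between the two blue controllers, down by the mixer's column. Take the bent hook from its stand, put its toe down inside the collar and draw the collar along the uneven floor of the gap until it lies flat on the open bench just in front of the gap's mouth; feel your way gently (the hook must never bear on the equipment or the collar with more than about 12 N), do not touch the collar with the gripper, and leave the jar, cup and rule where they are. Then hang the hook back in its stand and let go.

Things in the scene. Friction and masses are not known exactly. Their poses are not given: they have to be found in the camera images.
- station: Fixed unit: two blue controllers, 70 mm high, with an open-topped gap 44 mm wide between them. Origin at bench height (z = 0) in the middle of the gap's open mouth; x runs level into the gap along its middle, y across, z up. Hard walls at y = +-22 mm; controllers reach to y = +107 and -132 mm. 178 mm in, the gap is closed by the mixer's column.
- gap_end (a point): Foot of the mixer's column at the gap's closed end (178 mm in, bench height); axes as the station's. The column is 280 mm tall, 120 mm wide, with a head above it (from 22 mm behind this point, up to 340 mm high): too close to hang the gripper itself over the collar.
- gap_floor (a point): Point on the gap's floor, 145 mm in, 12 mm above the bench; axes as the station's (level). The floor is a rigid strip from column to mouth, not level: from here it rises or falls evenly towards the mouth by up to 3.7 degrees, unmeasured, different each time (3 to 21 mm up at the mouth). At the mouth it bends 25 degrees down into a 56 mm ramp to the bench. 2 mm too deep breaks the force limit.
- collar_center (a point): Centre of the loose brass collar: a flat ring 36 mm outside, 20 mm bore, 6 mm high, 45 g (may vary), lying flat on the gap's floor near the column, axis (z) upright, half-way up.
- collar: The same collar; origin at the middle of its underside.
- hook: Rigid bent hook, 0.25 kg (varies). Origin below the handle, level with the toe's end; x from handle to toe, z up. Orange handle 24 (x) by 22 (y) mm, z 100 to 150 mm; steel flange 44 x 44 mm, z 94 to 100; 8 mm shaft down to z = 18; 8 mm level foot at z = 18, 60 mm towards +x; 8 mm toe, flat end, down from the foot's end to z = 0.
- hook_grip (a point): Middle of the hook's orange handle (hook z = 125 mm); axes as the hook's. Best gripped across its 24 mm, fingers closing along the hook's x.
- hook_toe (a point): Lower end of the hook's toe (hook x = 60 mm, z = 0); axes as the hook's.
- stand: Fixed grey hook stand; origin at bench height under the hook's place. Two upright plates, tops 115 mm up, 18 mm slot between them along x from -40 to +80 mm, open at top and ends, 105 mm deep. The hook hangs in the slot, foot towards +x, flange on the plates' tops; take it and put it back straight from above (lift over 95 mm to clear).
- stand_seat (a point): Point on the stand at the plates' top level (115 mm up), middle of the slot, where the underside of the hook's flange rests, centred; axes as the stand's.
- jar: White jar, 50 mm diameter, 75 mm high, loose bystander; origin under its centre.
- cup: Steel cup, 70 mm diameter, 60 mm high, loose bystander; origin under its centre.
- rule: Yellow scraper rule 200 x 28 x 5 mm lying flat, loose bystander; origin under its centre, x along its length.
There are look-alikes about, which are no part of the job. Of the things shaped like the collar, the brass one is meant.

How it is judged:
By the outcome, as a careful person would: the job done as asked, in the order asked, and still so for the second after the job is handed in, with the robot touching nothing.
It also fails if it takes over 72 s, if anything falls off the work surface, if the arm or the gripper's body presses on something with over 40 N, if the wrist force passes 120 N, or if a joint passes its speed limit or range.

## Working session

There is one attempt and no reset: what is moved stays moved. The work goes in short steps, Python scripts to look and compute and a tool call to move; the robot and the scene stay as the last step left them, time stands still between calls to the robot, and variables do not carry over. Pictures are saved under pics/ and viewed, at most 14 in all, crops included, and the job is handed in when it is done.

Besides the shell and the picture viewer there is one more tool, called after ">>>" as name(argument=value, ...) on one line, values as JSON. jog_arm: Moves the arm, as the interface text tells. Its arguments: {"type":"object","properties":{"motion":{"type":"array"},"squeeze":{"type":"number"}},"required":["motion"]}

```bash
ls; mkdir -p pics
python3 - <<'E'
from station import ctrl
import cv2
for n in("scene","top"):
    cv2.imwrite(f"pics/{n}0.png",ctrl.camera(n)[:,:,::-1]); m=ctrl.camera_model(n); print(n,m)
print(ctrl.get_obs())
E
```

```text
pics
scene {'intrinsics': array([[441.7779984 ,   0.        , 318.74683931],
       [  0.        , 441.7779984 , 240.46376517],
       [  0.        ,   0.        ,   1.        ]]), 'rvec': array([ 1.90982306,  1.69457947, -0.59356832]), 'tvec': array([-0.03195455, -0.3466202 ,  1.27039629])}
top {'intrinsics': array([[525.58094459,   0.        , 320.75427065],
       [  0.        , 525.58094459, 234.14854101],
       [  0.        ,   0.        ,   1.        ]]), 'rvec': array([ 2.15485316, -2.17978458,  0.09179087]), 'tvec': array([-0.0194181 ,  0.54113703,  1.02723953])}
{'time_s': 0.1, 'qpos': array([ 1.04741110e+00,  3.00411983e-01,  1.52153154e+00,  1.98515481e-05,
        1.32070979e+00, -6.66307084e-02]), 'joint_vel': array([-0.00010193, -0.00199988, -0.00044585,  0.00143556,  0.00170554,
       -0.00057562]), 'tau': array([ 2.11484650e-03, -5.32649660e+01, -3.53284800e+01,  7.09625054e-02,
        2.34472216e-02, -7.09885126e-05]), 'ee_pos': array([0.24246176, 0.49340076, 0.20493972]), 'eef_rot': array([-3.14053563e+00, -8.98063185e-05,  2.68483316e+00]), 'force': array([-1.25852074,  0.46615299, -0.05246523]), 'moment': array([-0.01406142, -0.00211183, -0.00408569]), 'grip_force': 0.0, 'grip_width': 0.09383568163667519}
```

View pics/scene0.png

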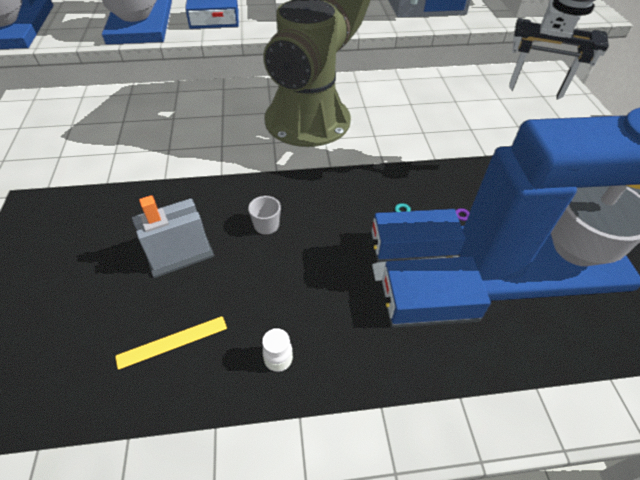

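View pics/top0.png

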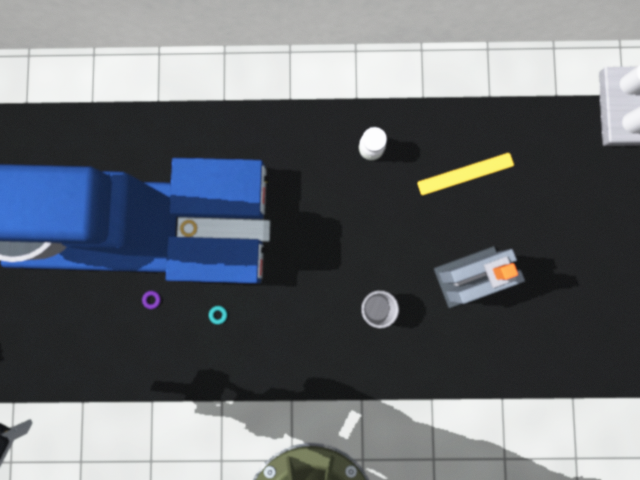

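The top view shows the gap strip (178–270, 217–240) with the brass ring at about (188,228), and the gap's mouth facing right (−y). The stand is at about (480,278) with the orange handle at (505,271). Jar (373,143), cup (380,309) and rule (465,173) are all clear of the working line. Next I'll enlarge the two areas that matter.

```bash
cat > h.py <<'E'
import numpy as np,cv2
from station import ctrl
def cam(n):
    m=ctrl.camera_model(n);R=cv2.Rodrigues(np.array(m["rvec"]))[0];return np.array(m["intrinsics"]),R,np.array(m["tvec"]).ravel()
def ray(n,uv,z):
    K,R,t=cam(n);c=-R.T@t;d=R.T@np.linalg.solve(K,[uv[0],uv[1],1]);return c+d*(z-c[2])/d[2]
def proj(n,p):
    K,R,t=cam(n);q=K@(R@np.asarray(p)+t);return q[:2]/q[2]
E
python3 - <<'E'
from h import *
im=cv2.imread("pics/top0.png")
a=cv2.resize(im[140:300,140:290],None,fx=3.7,fy=3.7,interpolation=cv2.INTER_CUBIC)
b=cv2.resize(im[235:315,425:535],None,fx=5,fy=5,interpolation=cv2.INTER_CUBIC)
a=a[:590];cv2.imwrite("pics/a.png",a);cv2.imwrite("pics/b.png",b)
h=cv2.cvtColor(im,cv2.COLOR_BGR2HSV)
def comps(m,z,mn=20):
    for c in cv2.findContours(m.astype('uint8'),0,2)[0]:
        if cv2.contourArea(c)>mn:
            r=cv2.minAreaRect(c);print(cv2.contourArea(c),np.round(r[0],1),np.round(r[1],1),np.round(r[2],1));bp=cv2.boxPoints(r);print(np.round([ray("top",p,z) for p in bp],4).tolist(),np.round(ray("top",r[0],z),4))
H,S,V=[h[:,:,i].astype(int) for i in range(3)]
print("orange");comps((H<14)&(S>180)&(V>120),.171)
print("brass");comps((H>8)&(H<25)&(S>80)&(V>80)&(np.arange(640)[None]<260),.018,10)
print("blue");comps((H>105)&(H<125)&(S>130)&(V>110)&(np.arange(640)[None]>175),.07,100)
print("grey");comps((S<60)&(V>70)&(np.arange(640)[None]>420)&(np.arange(640)[None]<540)&(np.arange(480)[:,None]>230)&(np.arange(480)[:,None]<320),.115,30)
E
```

```text
orange
35.5 [498.9 273.2] [9.8 5.4] 71.6
[[0.4629, -0.3238, 0.171], [0.4657, -0.3326, 0.171], [0.4498, -0.3372, 0.171], [0.447, -0.3284, 0.171]] [ 0.4563 -0.3305  0.171 ]
brass
178.5 [188.2 227.8] [15.6 14.8] 45.0
[[0.5587, 0.2647, 0.018], [0.5798, 0.2436, 0.018], [0.5571, 0.2209, 0.018], [0.536, 0.242, 0.018]] [0.5579 0.2428 0.018 ]
blue
1493.5 [216.4 270.7] [81.5 21.5] 1.5
[[0.4513, 0.2522, 0.07], [0.4923, 0.2518, 0.07], [0.4864, 0.0955, 0.07], [0.4455, 0.0966, 0.07]] [0.4688 0.1739 0.07  ]
3454.0 [217.7 180.2] [85.3 44.5] 2.5
[[0.6054, 0.2571, 0.07], [0.6931, 0.2547, 0.07], [0.6835, 0.0882, 0.07], [0.596, 0.0919, 0.07]] [0.6443 0.1729 0.07  ]
grey
2951.0 [478.8 274.7] [44.5 81.7] 70.0
[[0.4686, -0.2295, 0.115], [0.5178, -0.3707, 0.115], [0.4416, -0.3947, 0.115], [0.393, -0.2545, 0.115]] [ 0.4551 -0.3123  0.115 ]
```

View pics/a.png

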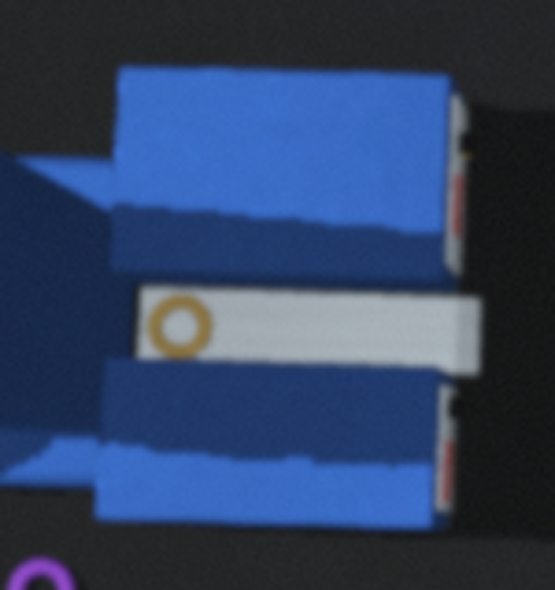

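View pics/b.png

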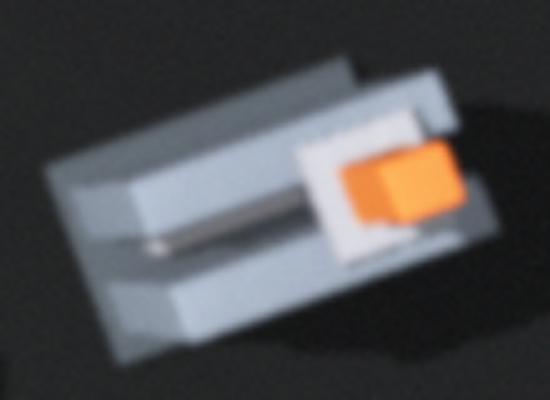

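Zoomed station crop: the lower and upper blocks' tops, the collar at crop (180,327), the floor kink at x≈457 and the ramp's bench end at x≈481. Stand crop: the slot axis runs from about (161,262) at the +80 mm end to (470,151) at the −40 mm end. The flange centre is about (378,187) and the handle top centre about (428,181).

```bash
cat >> h.py <<'E'
A=lambda x,y:(140+(x-1.35)/3.7,140+(y-1.35)/3.7)
B=lambda x,y:(425+(x-2)/5,235+(y-2)/5)
def go(x,y,z,yaw):
    o=ctrl.get_obs();p=o["ee_pos"];w=o["eef_rot"][2];d=np.array([x,y])-p[:2]
    dy=(yaw-w+np.pi)%(2*np.pi)-np.pi
    tx=lambda w:np.round([d@[np.cos(w),np.sin(w)],d@[np.sin(w),-np.cos(w)],p[2]-z],4)
    print("shift now",tx(w),"shift after turn",tx(yaw),"rz",round(-dy,4))
E
python3 - <<'E'
from h import *
T=lambda uv,z:ray("top",uv,z)
pr=lambda *a:print(*[np.round(x,4) for x in a])
e1=T(B(161,262),.115);e2=T(B(470,151),.115);d=e1-e2;pr("slot",e1,e2,np.linalg.norm(d),np.degrees(np.arctan2(d[1],d[0])))
u=d/np.linalg.norm(d);pr("seat",e2+u*.04,e1-u*.08)
pr("flange",T(B(378,187),.121),"handle",T(B(428,181),.171))
# scene handle: orange blob
ul,ur,lr,ll=[T(A(*q),.07) for q in((118,67),(448,75),(432,528),(95,520))]
il=T(A(112,270),.07);ir=T(A(445,275),.07);jl=T(A(105,358),.07);jr=T(A(440,370),.07)
pr("corners",ul,ur,ir,il);pr(jl,jr,lr,ll)
for a,b in((ul,ur),(il,ir),(jl,jr),(ll,lr)):
    v=a-b;pr(np.linalg.norm(v),np.degrees(np.arctan2(v[1],v[0])))
v=ur-lr;pr("width",np.linalg.norm(v),np.degrees(np.arctan2(v[1],v[0])))
for k in((457,297),(457,372)): pr("kink",T(A(*k),.006))
for k in((481,298),(479,375)): pr("ramp end",T(A(*k),0))
pr("collar",T((188.2,227.8),.015),"strip end",T(A(139,287),.0125),T(A(136,358),.0125))
for n in("top","scene"):
    K,R,t=cam(n);pr(n,-R.T@t)
E
```

```text
Traceback (most recent call last):
numpy._core._exceptions._UFuncNoLoopError: ufunc 'multiply' did not contain a loop with signature matching types (dtype('<U4'), dtype('float64')) -> None
```

```bash
cat > m.py <<'E'
from h import *
T=lambda uv,z:ray("top",uv,z)
pr=lambda *a:print(*[x if isinstance(x,str) else np.round(x,4) for x in a])
e1=T(B(161,262),.115);e2=T(B(470,151),.115);d=e1-e2;pr("slot",e1,e2,np.linalg.norm(d),np.degrees(np.arctan2(d[1],d[0])))
u=d/np.linalg.norm(d);pr("seat",e2+u*.04,e1-u*.08)
pr("flange",T(B(378,187),.121),"handle",T(B(428,181),.171))
ul,ur,lr,ll=[T(A(*q),.07) for q in((118,67),(448,75),(432,528),(95,520))]
il=T(A(112,270),.07);ir=T(A(445,275),.07);jl=T(A(105,358),.07);jr=T(A(440,370),.07)
pr("corners",ul,ur,ir,il);pr(jl,jr,lr,ll)
for a,b in((ul,ur),(il,ir),(jl,jr),(ll,lr)):
    v=a-b;pr(np.linalg.norm(v),np.degrees(np.arctan2(v[1],v[0])))
v=ur-lr;pr("width",np.linalg.norm(v),np.degrees(np.arctan2(v[1],v[0])))
for k in((457,297),(457,372)): pr("kink",T(A(*k),.006))
for k in((481,298),(479,375)): pr("ramp end",T(A(*k),0))
pr("collar",T((188.2,227.8),.015),"strip end",T(A(139,287),.0125),T(A(136,358),.0125))
for n in("top","scene"):
    K,R,t=cam(n);pr(n,-R.T@t)
E
python3 m.py
```

```text
slot [ 0.4333 -0.2717  0.115 ] [ 0.4721 -0.385   0.115 ] 0.1197 108.9356
seat [ 0.4591 -0.3472  0.115 ] [ 0.4592 -0.3474  0.115 ]
flange [ 0.4593 -0.3492  0.121 ] handle [ 0.4602 -0.3499  0.171 ]
corners [0.69   0.2636 0.07  ] [0.6833 0.0892 0.07  ] [0.5772 0.0908 0.07  ] [0.582 0.265 0.07 ]
[0.5358 0.2679 0.07  ] [0.5275 0.0934 0.07  ] [0.4459 0.0975 0.07  ] [0.4519 0.2716 0.07  ]
0.1745 87.8042
0.1742 88.4185
0.1747 87.2616
0.1742 88.0175
width 0.2375 -1.9937
kink [0.5735 0.0923 0.006 ]
kink [0.5318 0.0923 0.006 ]
ramp end [0.5735 0.0796 0.    ]
ramp end [0.5305 0.0808 0.    ]
collar [0.5581 0.2437 0.015 ] strip end [0.5804 0.2671 0.0125] [0.5411 0.2682 0.0125]
top [ 0.4405 -0.0364  1.0738]
scene [ 1.0695 -0.1113  0.7608]
```

Geometry checks out: slot length 119.7 mm against 120, block width 237.5 mm against 239. The station origin is about (0.5523, 0.0928) with axis 87.9°, and the collar is about 151 mm in. The ramp is about 12 mm long, so the floor falls to roughly 6 mm at the mouth. I'll turn the tool first, then travel to the stand.

>>> jog_arm(motion=[[0, 0, 0, 0, 0, 0.147, 1], [0, 0, 0, 0, 0, 0.147, 1], [0, 0, 0, 0, 0, 0.147, 1], [0, 0, 0, 0, 0, 0.147, 1], [0, 0, 0, 0, 0, 0.147, 1]])

```text
time_s: 0.6
ee_pos: [0.2425, 0.4935, 0.2051]
eef_rot: [-3.141, 0.0, 1.944]
force: [0.6, -0.0, 0.4]
grip_width: 0.0943
grip_force: 0.0
```

>>> jog_arm(motion=[[0, 0, 0, 0, 0, 0.147, 1], [0, 0, 0, 0, 0, 0.147, 1], [0, 0, 0, 0, 0, 0.147, 1], [0, 0, 0, 0, 0, 0.147, 1], [0, 0, 0, 0, 0, 0.147, 1]])

```text
time_s: 1.1
ee_pos: [0.2425, 0.4935, 0.2051]
eef_rot: [-3.141, 0.001, 1.209]
force: [0.0, -0.4, -0.2]
grip_width: 0.0938
grip_force: 0.0
```

>>> jog_arm(motion=[[0, 0, 0, 0, 0, 0.147, 1], [0, 0, 0, 0, 0, 0.147, 1], [0, 0, 0, 0, 0, 0.147, 1], [0, 0, 0, 0, 0, 0.147, 1], [0, 0, 0, 0, 0, 0.147, 1]])

```text
time_s: 1.6
ee_pos: [0.2425, 0.4934, 0.2051]
eef_rot: [3.141, 0.001, 0.474]
force: [-0.2, -0.1, -0.4]
grip_width: 0.0941
grip_force: 0.0
```

>>> jog_arm(motion=[[0, 0, 0, 0, 0, 0.147, 1], [0, 0, 0, 0, 0, 0, 1]])

```text
time_s: 1.8
ee_pos: [0.2425, 0.4935, 0.2052]
eef_rot: [3.141, 0.0, 0.33]
force: [0.6, -0.2, 0.2]
grip_width: 0.094
grip_force: 0.0
```

>>> jog_arm(motion=[[-0.004, 0.048, 0, 0, 0, 0, 1], [-0.004, 0.048, 0, 0, 0, 0, 1], [-0.004, 0.048, 0, 0, 0, 0, 1], [-0.004, 0.048, 0, 0, 0, 0, 1], [-0.004, 0.048, 0, 0, 0, 0, 1]])

```text
time_s: 2.3
ee_pos: [0.302, 0.2585, 0.2054]
eef_rot: [3.142, -0.0, 0.339]
force: [1.7, 0.0, 0.0]
grip_width: 0.0937
grip_force: 0.0
```

>>> jog_arm(motion=[[-0.004, 0.048, 0, 0, 0, 0, 1], [-0.004, 0.048, 0, 0, 0, 0, 1], [-0.004, 0.048, 0, 0, 0, 0, 1], [-0.004, 0.048, 0, 0, 0, 0, 1], [-0.004, 0.048, 0, 0, 0, 0, 1]])

```text
time_s: 2.8
ee_pos: [0.3616, 0.0249, 0.2057]
eef_rot: [3.141, -0.001, 0.338]
force: [0.3, 0.7, 0.4]
grip_width: 0.0936
grip_force: 0.0
```

>>> jog_arm(motion=[[-0.004, 0.048, 0, 0, 0, 0, 1], [-0.004, 0.048, 0, 0, 0, 0, 1], [-0.004, 0.048, 0, 0, 0, 0, 1], [-0.004, 0.048, 0, 0, 0, 0, 1], [-0.004, 0.048, 0, 0, 0, 0, 1]])

```text
time_s: 3.3
ee_pos: [0.4211, -0.2087, 0.2054]
eef_rot: [3.142, -0.0, 0.338]
force: [0.6, 0.3, 1.1]
grip_width: 0.094
grip_force: 0.0
```

>>> jog_arm(motion=[[-0.004, 0.048, 0, 0, 0, 0, 1], [-0.004, 0.048, 0, 0, 0, 0, 1], [0, 0.048, 0, 0, 0, 0, 1], [0, 0, 0, 0, 0, 0, 1]])

```text
time_s: 3.7
ee_pos: [0.4606, -0.3491, 0.2035]
eef_rot: [-3.14, 0.001, 0.335]
force: [0.0, 0.6, -0.0]
grip_width: 0.0938
grip_force: 0.0
```

```bash
python3 -c "
from h import *
go(.4595,-.349,.127,np.radians(18.9));print(np.round(proj('scene',[.4595,-.349,.171]),1))
im=ctrl.camera('scene');h=cv2.cvtColor(im,cv2.COLOR_RGB2HSV);m=((h[:,:,0]<16)&(h[:,:,1]>150)&(h[:,:,2]>110)).astype('uint8')
for c in cv2.findContours(m,0,2)[0]:
  if cv2.contourArea(c)>60: print(cv2.boundingRect(c),cv2.contourArea(c))
cv2.imwrite('pics/s1.png',im[120:320,60:300,::-1].repeat(3,0).repeat(3,1)[:600])
"
```

```text
shift now [-0.001  -0.0005  0.0765] shift after turn [-0.001  -0.0005  0.0765] rz 0.0047
[146.4 201.4]
(139, 195, 21, 28) 323.5
```

View pics/s1.png

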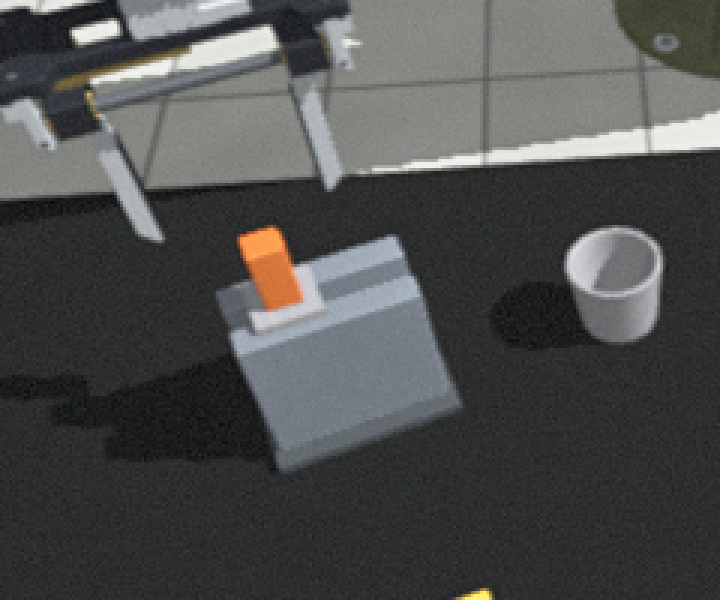

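The scene view shows the open fingers straddling the handle, whose top is at pixel (147,199) against a predicted (146,201). Descending and gripping.

>>> jog_arm(motion=[[-0.001, 0, 0.03, 0, 0, 0.005, 1], [0, 0, 0.03, 0, 0, 0, 1], [0, 0, 0.0165, 0, 0, 0, 1], [0, 0, 0, 0, 0, 0, 1]])

```text
time_s: 4.15
ee_pos: [0.4587, -0.3438, 0.127]
eef_rot: [-3.138, 0.002, 0.331]
force: [-0.4, 0.3, -0.7]
grip_width: 0.0944
grip_force: 0.0
```

>>> jog_arm(motion=[[0, 0, 0, 0, 0, 0, -1], [0, 0, 0, 0, 0, 0, -1], [0, 0, 0, 0, 0, 0, -1], [0, 0, 0, 0, 0, 0, -1], [0, 0, 0, 0, 0, 0, -1]], squeeze=20)

```text
time_s: 4.65
ee_pos: [0.4597, -0.3456, 0.1293]
eef_rot: [3.141, -0.0, 0.328]
force: [0.1, 0.8, 0.3]
grip_width: 0.0576
grip_force: 0.0
```

>>> jog_arm(motion=[[0, 0, 0, 0, 0, 0, -1], [0, 0, 0, 0, 0, 0, -1], [0, 0, 0, 0, 0, 0, -1], [0, 0, 0, 0, 0, 0, -1], [0, 0, 0, 0, 0, 0, -1]], squeeze=50)

```text
time_s: 5.15
ee_pos: [0.4597, -0.3456, 0.129]
eef_rot: [3.141, -0.0, 0.328]
force: [0.4, -1.1, 0.2]
grip_width: 0.0234
grip_force: 50.0
```

>>> jog_arm(motion=[[0, 0, -0.02, 0, 0, 0, -1], [0, 0, -0.025, 0, 0, 0, -1], [0, 0, -0.03, 0, 0, 0, -1], [0, 0, -0.03, 0, 0, 0, -1], [0, 0, -0.02, 0, 0, 0, -1]])

```text
time_s: 5.65
ee_pos: [0.4597, -0.3455, 0.2557]
eef_rot: [3.141, -0.001, 0.328]
force: [0.6, 0.2, -3.3]
grip_width: 0.0233
grip_force: 50.0
```

>>> jog_arm(motion=[[0, 0, 0, 0, 0, 0, -1], [0, 0, 0, 0, 0, 0, -1]])

```text
time_s: 5.85
ee_pos: [0.4594, -0.3453, 0.2527]
eef_rot: [-3.14, 0.001, 0.328]
force: [0.3, 0.4, -4.5]
grip_width: 0.0238
grip_force: 50.0
```

```bash
python3 -c "
from h import *
u=np.array([np.cos(np.radians(87.9)),np.sin(np.radians(87.9))]);o=np.array([.5523,.0928])
hk=o+u*(.147-.060);print(hk);go(*hk,.235,np.radians(-2.1))
print(ctrl.get_obs())
for n in('scene','top'):cv2.imwrite(f'pics/{n}2.png',ctrl.camera(n)[:,:,::-1])
im=cv2.imread('pics/scene2.png');cv2.imwrite('pics/s2.png',cv2.resize(im[20:260,60:300],None,fx=2.5,fy=2.5))
"
```

```text
[0.555488   0.17974157]
shift now [ 0.26   -0.4662  0.0177] shift after turn [ 0.0768 -0.5282  0.0177] rz 0.3644
{'time_s': 5.85, 'qpos': array([-7.08348736e-01,  3.25731107e-01,  1.37773561e+00,  4.59479503e-05,
        1.43943294e+00,  5.34664040e-01]), 'joint_vel': array([-0.00014343,  0.01649668,  0.01814507, -0.00017458, -0.00201007,
       -0.00117952]), 'tau': array([ 3.77957686e-02, -6.03983259e+01, -4.00559342e+01,  8.00598739e-02,
        1.07872740e-01,  3.24451221e-04]), 'ee_pos': array([ 0.459393  , -0.3453345 ,  0.25272297]), 'eef_rot': array([-3.14044485e+00,  6.26799811e-04,  3.27777862e-01]), 'force': array([ 0.31956621,  0.42459996, -4.45139974]), 'moment': array([-0.06107335,  0.14870011, -0.0140546 ]), 'grip_force': 49.998934864997864, 'grip_width': 0.023790672715646645}
```

View pics/s2.png

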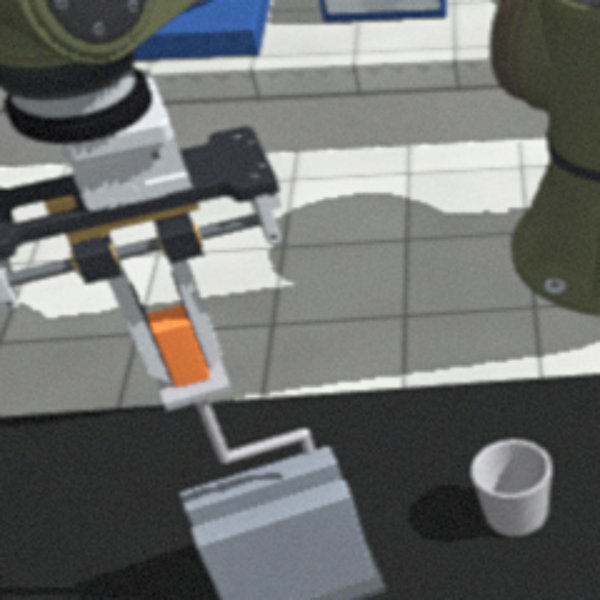

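The picture shows the hook held upright and clear of the stand, with its toe over the slot's end. Turning to the gap's direction and carrying it over.

>>> jog_arm(motion=[[0, 0, 0, 0, 0, 0.12, -1], [0, 0, 0, 0, 0, 0.12, -1], [0, 0, 0, 0, 0, 0.124, -1], [0, 0, 0, 0, 0, 0, -1]])

```text
time_s: 6.35
ee_pos: [0.4594, -0.3453, 0.2526]
eef_rot: [-3.14, 0.002, -0.038]
force: [0.2, 0.2, -3.4]
grip_width: 0.0235
grip_force: 50.0
```

>>> jog_arm(motion=[[0.004, -0.025, 0, 0, 0, 0, -1], [0.007, -0.045, 0, 0, 0, 0, -1], [0.007, -0.045, 0, 0, 0, 0, -1], [0.007, -0.045, 0, 0, 0, 0, -1], [0.007, -0.045, 0, 0, 0, 0, -1]])

```text
time_s: 6.85
ee_pos: [0.4988, -0.14, 0.2532]
eef_rot: [-3.141, 0.001, -0.032]
force: [0.6, 0.9, -2.9]
grip_width: 0.0238
grip_force: 50.0
```

>>> jog_arm(motion=[[0.007, -0.045, 0, 0, 0, 0, -1], [0.007, -0.045, 0, 0, 0, 0, -1], [0.007, -0.045, 0, 0, 0, 0, -1], [0.007, -0.045, 0, 0, 0, 0, -1], [0.007, -0.045, 0, 0, 0, 0, -1]])

```text
time_s: 7.35
ee_pos: [0.542, 0.0837, 0.2532]
eef_rot: [3.141, 0.001, -0.032]
force: [0.4, 0.4, -3.3]
grip_width: 0.0238
grip_force: 50.0
```

>>> jog_arm(motion=[[0.006, -0.04, 0, 0, 0, 0, -1], [0.004, -0.025, 0, 0, 0, 0, -1], [0, -0.013, 0, 0, 0, 0, -1], [0, 0, 0, 0, 0, 0, -1], [0, 0, 0, 0, 0, 0, -1]])

```text
time_s: 7.85
ee_pos: [0.5548, 0.1584, 0.2536]
eef_rot: [3.141, 0.001, -0.035]
force: [-0.4, -1.2, -3.1]
grip_width: 0.0236
grip_force: 50.0
```

```bash
python3 -c "
from h import *
u=np.array([np.cos(np.radians(87.9)),np.sin(np.radians(87.9))]);o=np.array([.5523,.0928])
hk=o+u*(.147-.060);print(hk);go(*hk,.235,np.radians(-2.1))
ob=ctrl.get_obs();print(ob['ee_pos'],ob['eef_rot'],ob['force'])
p=ob['ee_pos'];w=ob['eef_rot'][2];toe=p+[-.06*np.sin(w),.06*np.cos(w),-.108];print('toe',toe,proj('scene',toe),proj('top',toe))
for n in('scene','top'):cv2.imwrite(f'pics/{n}3.png',ctrl.camera(n)[:,:,::-1])
a=cv2.resize(cv2.imread('pics/scene3.png')[90:340,340:600],None,fx=1.55,fy=2.2)
b=cv2.resize(cv2.imread('pics/top3.png')[140:300,140:300],(390,550))
cv2.imwrite('pics/c3.png',np.hstack([a[:550],b]))
"
```

```text
[0.555488   0.17974157]
shift now [-0.0001 -0.0214  0.0186] shift after turn [-0.0001 -0.0214  0.0186] rz 0.0013
[0.55482118 0.1583844  0.25364821] [ 3.14113568e+00  5.25618538e-04 -3.53911917e-02] [-0.4185927  -1.22523677 -3.07716926]
toe [0.55694421 0.21834682 0.14564821] [455.2854255  223.90367641] [183.14133924 220.42181046]
```

View pics/c3.png

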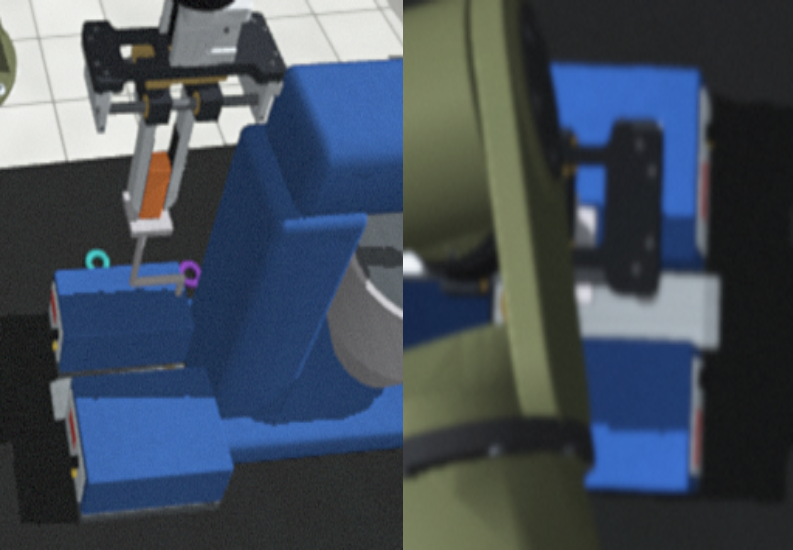

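The scene view shows the toe's end at about (456,224), where (455,224) was predicted, so the grasp geometry is right to about 1 mm. Next: tilt the hand slightly towards the mouth (clear of the column and roughly normal to the floor), move in, and go down into the gap to just above the collar.

>>> jog_arm(motion=[[0, 0, 0, 0.042, 0, 0.001, -1], [0, -0.0185, 0.001, 0, 0, 0, -1], [0, 0, 0, 0, 0, 0, -1]])

```text
time_s: 8.25
ee_pos: [0.5557, 0.1778, 0.2539]
eef_rot: [-3.099, -0.0, -0.037]
force: [0.8, -1.0, -2.8]
grip_width: 0.0237
grip_force: 50.0
```

>>> jog_arm(motion=[[0, 0.001, 0.025, 0, 0, 0, -1], [0, 0.0015, 0.035, 0, 0, 0, -1], [0, 0.001, 0.025, 0, 0, 0, -1], [0, 0, 0, 0, 0, 0, -1], [0, 0, 0, 0, 0, 0, -1]])

```text
time_s: 8.75
ee_pos: [0.556, 0.1773, 0.1697]
eef_rot: [-3.1, -0.001, -0.038]
force: [0.1, -0.1, -2.7]
grip_width: 0.0236
grip_force: 50.0
```

```bash
cat >> h.py <<'E'
from scipy.spatial.transform import Rotation as Ro
def toe():
    ob=ctrl.get_obs();p=ob['ee_pos'];R=Ro.from_euler('xyz',ob['eef_rot']).as_matrix()
    t=p+R@[0,-.06,.108];u=np.array([np.cos(np.radians(87.9)),np.sin(np.radians(87.9))]);v=np.array([-u[1],u[0]]);d=t[:2]-[.5523,.0928]
    b=p+R@[0,-.0885,-.097]
    print('t',round(ob['time_s'],2),'toe in/lat/z mm',np.round([d@u*1e3,d@v*1e3,t[2]*1e3],1),'F',np.round(ob['force'],1),'M',np.round(ob['moment'],2),'tilt',np.round(ob['eef_rot'],4),'body in',round((b[:2]-[.5523,.0928])@u*1e3,1),'grip',round(ob['grip_width'],4))
E
python3 -c "
from h import *
toe()"
```

```text
t 8.75 toe in/lat/z mm [149.   -0.8  64.3] F [ 0.1 -0.1 -2.7] M [-0.03  0.16  0.01] tilt [-3.0996e+00 -6.0000e-04 -3.7600e-02] body in 168.9 grip 0.0236
```

>>> jog_arm(motion=[[0, 0.0005, 0.015, 0, 0, 0, -1], [0, 0.0005, 0.015, 0, 0, 0, -1], [0, 0.0005, 0.01, 0, 0, 0, -1], [0, 0, 0, 0, 0, 0, -1], [0, 0, 0, 0, 0, 0, -1]])

```text
time_s: 9.25
ee_pos: [0.5562, 0.1781, 0.1298]
eef_rot: [-3.099, -0.001, -0.037]
force: [0.4, -0.5, -2.9]
grip_width: 0.0236
grip_force: 50.0
```

```bash
python3 -c "
from h import *
toe()"
```

```text
t 9.25 toe in/lat/z mm [149.9  -0.9  24.5] F [ 0.4 -0.5 -2.9] M [-0.12  0.17  0.05] tilt [-3.0992e+00 -1.4000e-03 -3.7300e-02] body in 169.7 grip 0.0236
```

>>> jog_arm(motion=[[0, 0, 0.002, 0, 0, 0, -1], [0, 0, 0.002, 0, 0, 0, -1], [0, 0, 0.001, 0, 0, 0, -1], [0, 0, 0, 0, 0, 0, -1]])

```text
time_s: 9.65
ee_pos: [0.5556, 0.1783, 0.1236]
eef_rot: [-3.1, 0.0, -0.037]
force: [0.1, -0.3, -3.4]
grip_width: 0.024
grip_force: 50.0
```

>>> jog_arm(motion=[[0, 0, 0.001, 0, 0, 0, -1], [0, 0, 0, 0, 0, 0, -1]])

```text
time_s: 9.85
ee_pos: [0.5556, 0.1784, 0.1225]
eef_rot: [-3.1, 0.0, -0.037]
force: [0.1, -0.2, -4.1]
grip_width: 0.0239
grip_force: 50.0
```

>>> jog_arm(motion=[[0, 0, 0.001, 0, 0, 0, -1], [0, 0, 0, 0, 0, 0, -1]])

```text
time_s: 10.05
ee_pos: [0.5556, 0.1784, 0.1215]
eef_rot: [-3.1, 0.0, -0.037]
force: [0.7, 0.1, -3.6]
grip_width: 0.0241
grip_force: 50.0
```

>>> jog_arm(motion=[[0, 0, 0.001, 0, 0, 0, -1], [0, 0, 0, 0, 0, 0, -1]])

```text
time_s: 10.25
ee_pos: [0.5556, 0.1784, 0.1205]
eef_rot: [-3.1, 0.0, -0.037]
force: [-0.6, -0.0, -3.0]
grip_width: 0.0239
grip_force: 50.0
```

```bash
python3 -c "
from h import *
toe()"
```

```text
t 10.25 toe in/lat/z mm [150.2  -0.2  15.1] F [-0.6 -0.  -3. ] M [-0.06  0.2   0.02] tilt [-3.0996e+00  3.0000e-04 -3.7200e-02] body in 170.1 grip 0.0239
```

>>> jog_arm(motion=[[0, 0, 0.001, 0, 0, 0, -1], [0, 0, 0, 0, 0, 0, -1]])

```text
time_s: 10.45
ee_pos: [0.5556, 0.1785, 0.1195]
eef_rot: [-3.1, 0.0, -0.037]
force: [0.3, 0.1, -3.2]
grip_width: 0.0237
grip_force: 50.0
```

>>> jog_arm(motion=[[0, 0, 0.0007, 0, 0, 0, -1], [0, 0, 0, 0, 0, 0, -1]])

```text
time_s: 10.65
ee_pos: [0.5556, 0.1785, 0.1188]
eef_rot: [-3.1, 0.0, -0.037]
force: [0.2, -1.6, -3.1]
grip_width: 0.0238
grip_force: 50.0
```

>>> jog_arm(motion=[[0, 0, 0.0006, 0, 0, 0, -1], [0, 0, 0, 0, 0, 0, -1]])

```text
time_s: 10.85
ee_pos: [0.5556, 0.1785, 0.1183]
eef_rot: [-3.1, 0.0, -0.037]
force: [-0.5, -0.2, -4.4]
grip_width: 0.0238
grip_force: 50.0
```

>>> jog_arm(motion=[[0, 0, 0.0006, 0, 0, 0, -1], [0, 0, 0, 0, 0, 0, -1], [0, 0, 0, 0, 0, 0, -1]])

```text
time_s: 11.15
ee_pos: [0.5557, 0.1786, 0.1177]
eef_rot: [-3.1, 0.0, -0.037]
force: [-0.6, 0.3, -3.0]
grip_width: 0.0237
grip_force: 50.0
```

>>> jog_arm(motion=[[0, 0, 0.0006, 0, 0, 0, -1], [0, 0, 0, 0, 0, 0, -1], [0, 0, 0, 0, 0, 0, -1]])

```text
time_s: 11.45
ee_pos: [0.5558, 0.1786, 0.1174]
eef_rot: [-3.1, -0.0, -0.037]
force: [-0.4, -1.3, 0.6]
grip_width: 0.0237
grip_force: 50.0
```

Floor contact at toe z ≈ 12.1 mm, as predicted, and well below the collar's top, so the toe is in the bore. I'll ease up 1 mm and draw outward along the tilted axis.

>>> jog_arm(motion=[[0, 0, -0.0012, 0, 0, 0, -1], [0, 0.002, 0, 0, 0, 0, -1], [0, 0.002, 0, 0, 0, 0, -1], [0, 0.002, 0, 0, 0, 0, -1], [0, 0, 0, 0, 0, 0, -1]])

```text
time_s: 11.95
ee_pos: [0.5554, 0.1723, 0.118]
eef_rot: [-3.1, 0.0, -0.037]
force: [0.0, 1.2, -3.6]
grip_width: 0.0237
grip_force: 50.0
```

>>> jog_arm(motion=[[0, 0.003, 0, 0, 0, 0, -1], [0, 0.004, 0, 0, 0, 0, -1], [0, 0.004, 0, 0, 0, 0, -1], [0, 0.004, 0, 0, 0, 0, -1], [0, 0.003, 0, 0, 0, 0, -1]])

```text
time_s: 12.45
ee_pos: [0.5548, 0.1541, 0.1173]
eef_rot: [-3.1, -0.0, -0.037]
force: [0.0, -0.2, -2.6]
grip_width: 0.0236
grip_force: 50.0
```

```bash
python3 -c "
from h import *
toe()"
```

```text
t 12.45 toe in/lat/z mm [125.9  -0.3  12. ] F [ 0.  -0.2 -2.6] M [ 0.01  0.14 -0.04] tilt [-3.0996 -0.     -0.0374] body in 145.7 grip 0.0236
```

>>> jog_arm(motion=[[0, 0, 0.0006, 0, 0, 0, -1], [0, 0, 0, 0, 0, 0, -1], [0, 0, 0, 0, 0, 0, -1]])

```text
time_s: 12.75
ee_pos: [0.5548, 0.1547, 0.1167]
eef_rot: [-3.1, -0.0, -0.037]
force: [0.2, -0.5, -2.1]
grip_width: 0.0239
grip_force: 50.0
```

>>> jog_arm(motion=[[0, 0, 0.0006, 0, 0, 0, -1], [0, 0, 0, 0, 0, 0, -1], [0, 0, 0, 0, 0, 0, -1]])

```text
time_s: 13.05
ee_pos: [0.5549, 0.1547, 0.1166]
eef_rot: [-3.1, -0.001, -0.037]
force: [-0.8, -3.0, 4.2]
grip_width: 0.0239
grip_force: 50.0
```

>>> jog_arm(motion=[[0, 0, -0.0016, 0, 0, 0, -1], [0, 0.003, 0, 0, 0, 0, -1], [0, 0.005, 0, 0, 0, 0, -1], [0, 0.005, 0, 0, 0, 0, -1], [0, 0.005, 0, 0, 0, 0, -1]])

```text
time_s: 13.55
ee_pos: [0.554, 0.136, 0.1168]
eef_rot: [-3.1, 0.0, -0.037]
force: [-1.0, -0.4, -2.9]
grip_width: 0.0239
grip_force: 50.0
```

>>> jog_arm(motion=[[0, 0.005, 0, 0, 0, 0, -1], [0, 0.005, 0, 0, 0, 0, -1], [0, 0.005, 0, 0, 0, 0, -1], [0, 0.003, 0, 0, 0, 0, -1], [0, 0, 0, 0, 0, 0, -1]])

```text
time_s: 14.05
ee_pos: [0.5535, 0.1182, 0.1162]
eef_rot: [-3.1, 0.0, -0.038]
force: [0.3, 0.6, -3.8]
grip_width: 0.0234
grip_force: 50.0
```

```bash
python3 -c "
from h import *
toe();im=ctrl.camera('top');cv2.imwrite('pics/t4.png',cv2.resize(im[140:300,140:300,::-1],None,fx=3.5,fy=3.5))"
```

```text
t 14.05 toe in/lat/z mm [89.9 -0.3 10.8] F [ 0.3  0.6 -3.8] M [-0.1   0.17 -0.04] tilt [-3.0997e+00  1.0000e-04 -3.7600e-02] body in 109.8 grip 0.0234
```

View pics/t4.png

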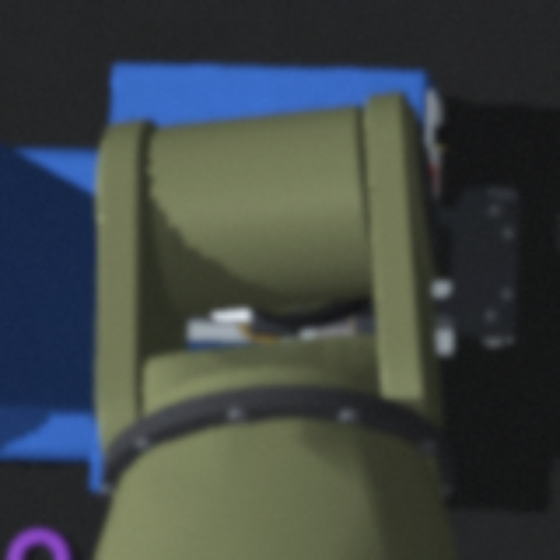

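The view is mostly hidden by the wrist. A brass arc shows at about crop (262,332), which is the toe's place, and the old collar spot is bare strip, so the collar is following. Touching the floor again.

>>> jog_arm(motion=[[0, 0, 0.0006, 0, 0, 0, -1], [0, 0, 0, 0, 0, 0, -1], [0, 0, 0, 0, 0, 0, -1]])

```text
time_s: 14.4
ee_pos: [0.5534, 0.1188, 0.1156]
eef_rot: [-3.1, 0.0, -0.037]
force: [-0.5, -0.6, -3.3]
grip_width: 0.0239
grip_force: 50.0
```

>>> jog_arm(motion=[[0, 0, 0.0005, 0, 0, 0, -1], [0, 0, 0, 0, 0, 0, -1], [0, 0, 0, 0, 0, 0, -1]])

```text
time_s: 14.7
ee_pos: [0.5535, 0.1187, 0.1154]
eef_rot: [-3.099, -0.0, -0.037]
force: [-1.5, -1.1, 1.1]
grip_width: 0.0239
grip_force: 50.0
```

Touches at 150, 126 and 90 mm in give a steady fall of about 0.0335 (1.9°), so the mouth is about 7 mm up. Drawing on to just inside the mouth.

>>> jog_arm(motion=[[0, 0, -0.0018, 0, 0, 0, -1], [0, 0.004, 0, 0, 0, 0, -1], [0, 0.005, 0, 0, 0, 0, -1], [0, 0.005, 0, 0, 0, 0, -1], [0, 0.005, 0, 0, 0, 0, -1]])

```text
time_s: 15.2
ee_pos: [0.5527, 0.099, 0.116]
eef_rot: [-3.1, 0.0, -0.037]
force: [-0.2, 0.2, -3.5]
grip_width: 0.0237
grip_force: 50.0
```

>>> jog_arm(motion=[[0, 0.005, 0, 0, 0, 0, -1], [0, 0.005, 0, 0, 0, 0, -1], [0, 0.005, 0, 0, 0, 0, -1], [0, 0.005, 0, 0, 0, 0, -1], [0, 0.005, 0, 0, 0, 0, -1]])

```text
time_s: 15.7
ee_pos: [0.5518, 0.0742, 0.115]
eef_rot: [-3.1, 0.0, -0.037]
force: [0.8, -0.2, -3.4]
grip_width: 0.0238
grip_force: 50.0
```

```bash
python3 -c "
from h import *
toe()"
```

```text
t 15.7 toe in/lat/z mm [45.9 -0.2  9.7] F [ 0.8 -0.2 -3.4] M [ 0.01  0.14 -0.01] tilt [-3.0996  0.     -0.0372] body in 65.8 grip 0.0238
```

>>> jog_arm(motion=[[0, 0.005, -0.0005, 0, 0, 0, -1], [0, 0.005, 0, 0, 0, 0, -1], [0, 0.005, 0, 0, 0, 0, -1], [0, 0.005, 0, 0, 0, 0, -1], [0, 0.005, 0, 0, 0, 0, -1]])

```text
time_s: 16.2
ee_pos: [0.5509, 0.0493, 0.1145]
eef_rot: [-3.1, 0.0, -0.037]
force: [0.8, 0.5, -3.3]
grip_width: 0.0238
grip_force: 50.0
```

>>> jog_arm(motion=[[0, 0.005, 0, 0, 0, 0, -1], [0, 0.005, 0, 0, 0, 0, -1], [0, 0.003, 0, 0, 0, 0, -1], [0, 0, 0, 0, 0, 0, -1], [0, 0, 0, 0, 0, 0, -1]])

```text
time_s: 16.7
ee_pos: [0.5504, 0.0367, 0.114]
eef_rot: [-3.1, 0.0, -0.037]
force: [0.2, 0.6, -3.5]
grip_width: 0.0236
grip_force: 50.0
```

```bash
python3 -c "
from h import *
toe();im=ctrl.camera('scene');cv2.imwrite('pics/s5.png',cv2.resize(im[160:360,300:500,::-1],None,fx=3,fy=3))
im=ctrl.camera('top');cv2.imwrite('pics/t5.png',im[:,:,::-1])
"
```

```text
t 16.7 toe in/lat/z mm [ 8.3 -0.2  8.6] F [ 0.2  0.6 -3.5] M [0.02 0.16 0.01] tilt [-3.0996  0.     -0.0372] body in 28.2 grip 0.0236
```

View pics/s5.png

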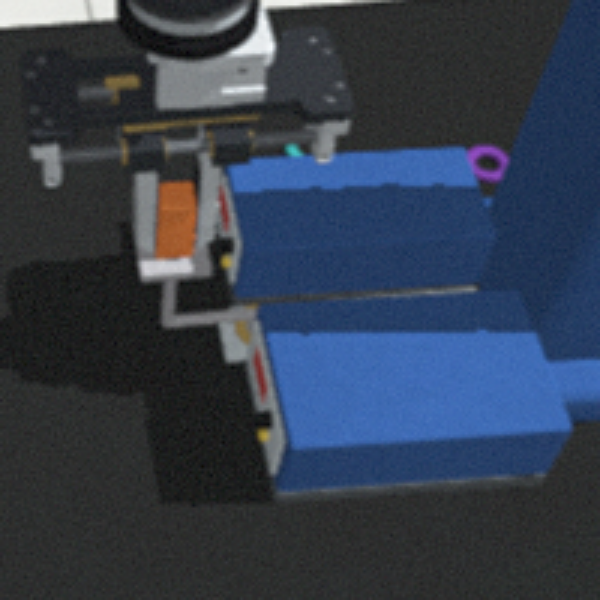

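The scene view shows the hook's foot at the mouth, with the brass rim just emerging at about crop (243,330). Now over the kink and down the short ramp.

>>> jog_arm(motion=[[0, 0.004, -0.0002, 0, 0, 0, -1], [0, 0.004, -0.0002, 0, 0, 0, -1], [0, 0.003, 0.0006, 0, 0, 0, -1], [0, 0.003, 0.0006, 0, 0, 0, -1], [0, 0, 0, 0, 0, 0, -1]])

```text
time_s: 17.3
ee_pos: [0.5498, 0.0223, 0.1124]
eef_rot: [-3.1, 0.0, -0.038]
force: [0.1, 0.1, -3.1]
grip_width: 0.0237
grip_force: 50.0
```

>>> jog_arm(motion=[[0, 0.0027, 0.001, 0, 0, 0, -1], [0, 0.0027, 0.001, 0, 0, 0, -1], [0, 0.0027, 0.001, 0, 0, 0, -1], [0, 0, 0, 0, 0, 0, -1]])

```text
time_s: 17.7
ee_pos: [0.5495, 0.0145, 0.109]
eef_rot: [-3.1, 0.0, -0.037]
force: [-0.2, -0.2, -4.0]
grip_width: 0.0235
grip_force: 50.0
```

```bash
python3 -c "
from h import *
toe()"
```

```text
t 17.7 toe in/lat/z mm [-13.9  -0.1   3.7] F [-0.2 -0.2 -4. ] M [-0.09  0.15 -0.02] tilt [-3.0997e+00  3.0000e-04 -3.7500e-02] body in 6.0 grip 0.0235
```

>>> jog_arm(motion=[[0, 0.004, 0.0012, 0, 0, 0, -1], [0, 0.004, -0.0001, 0, 0, 0, -1], [0, 0.005, -0.0002, 0, 0, 0, -1], [0, 0.005, -0.0002, 0, 0, 0, -1], [0, 0, 0, 0, 0, 0, -1]])

```text
time_s: 18.2
ee_pos: [0.5489, -0.0039, 0.1078]
eef_rot: [-3.1, -0.0, -0.038]
force: [-0.3, -0.9, -3.3]
grip_width: 0.023
grip_force: 50.0
```

>>> jog_arm(motion=[[0, 0.005, -0.0002, 0, 0, 0, -1], [0, 0.005, -0.0002, 0, 0, 0, -1], [0, 0.005, -0.0002, 0, 0, 0, -1], [0, 0.005, -0.0002, 0, 0, 0, -1], [0, 0.003, -0.0001, 0, 0, 0, -1]])

```text
time_s: 18.7
ee_pos: [0.548, -0.0267, 0.1077]
eef_rot: [-3.1, 0.0, -0.038]
force: [0.2, 0.7, -3.5]
grip_width: 0.0232
grip_force: 50.0
```

>>> jog_arm(motion=[[0, -0.005, 0, 0, 0, 0, -1], [0, 0, 0, 0, 0, 0, -1]])

```text
time_s: 18.9
ee_pos: [0.5482, -0.0206, 0.1079]
eef_rot: [-3.099, 0.0, -0.037]
force: [-0.7, -0.2, -3.6]
grip_width: 0.024
grip_force: 50.0
```

```bash
python3 -c "
from h import *
toe();im=ctrl.camera('scene');cv2.imwrite('pics/s6.png',cv2.resize(im[160:360,280:480,::-1],None,fx=3,fy=3))
im=ctrl.camera('top');cv2.imwrite('pics/t6.png',im[:,:,::-1])
"
```

```text
t 18.9 toe in/lat/z mm [-49.   -0.1   2.5] F [-0.7 -0.2 -3.6] M [-0.04  0.16  0.01] tilt [-3.0995e+00  1.0000e-04 -3.6900e-02] body in -29.1 grip 0.024
```

View pics/s6.png

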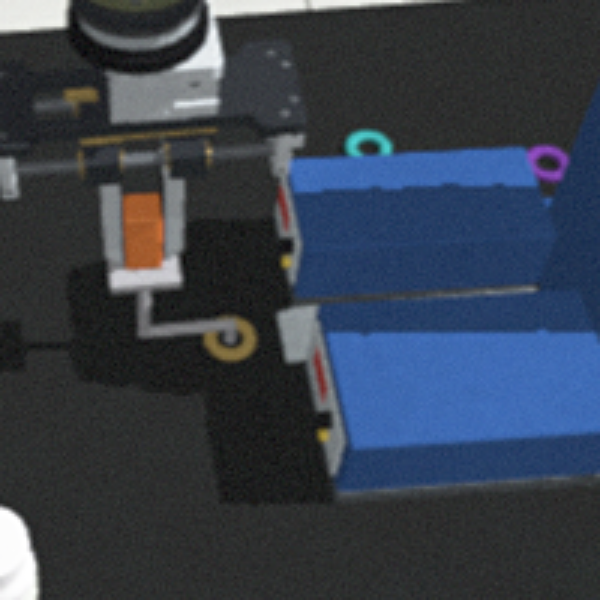

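The collar lies flat on the bench around the toe at crop (230,338), clear of the ramp, which ends at about (285,335). Lifting straight out and untilting.

>>> jog_arm(motion=[[0, -0.0004, -0.01, 0, 0, 0, -1], [0, -0.0008, -0.02, 0, 0, 0, -1], [0, -0.0015, -0.035, 0, 0, 0, -1], [0, -0.0015, -0.035, 0, 0, 0, -1], [0, -0.0015, -0.035, 0, 0, 0, -1]])

```text
time_s: 19.5
ee_pos: [0.548, -0.0211, 0.2453]
eef_rot: [-3.1, -0.001, -0.037]
force: [-1.1, -0.4, -3.1]
grip_width: 0.024
grip_force: 50.0
```

>>> jog_arm(motion=[[0, 0, 0, -0.042, 0, 0, -1], [0, 0, 0, 0, 0, 0, -1]])

```text
time_s: 19.7
ee_pos: [0.5484, -0.0207, 0.2445]
eef_rot: [3.141, -0.002, -0.036]
force: [-0.7, 0.0, -3.4]
grip_width: 0.0236
grip_force: 50.0
```

```bash
python3 -c "
from h import *
toe();print(ctrl.get_obs()['ee_pos']);go(.4592,-.3473,.237,np.radians(18.9))
"
```

```text
t 19.7 toe in/lat/z mm [-53.6  -0.5 136.5] F [-0.7  0.  -3.4] M [ 0.02  0.21 -0.  ] tilt [ 3.1408e+00 -2.1000e-03 -3.6400e-02] body in -25.0 grip 0.0236
[ 0.54842271 -0.02067327  0.24450974]
shift now [-0.0773  0.3297  0.0075] shift after turn [-0.1902  0.2801  0.0075] rz -0.3663
```

>>> jog_arm(motion=[[0, 0, 0, 0, 0, -0.122, -1], [0, 0, 0, 0, 0, -0.122, -1], [0, 0, 0, 0, 0, -0.122, -1], [0, 0, 0, 0, 0, 0, -1]])

```text
time_s: 20.1
ee_pos: [0.5479, -0.0211, 0.2425]
eef_rot: [-3.14, 0.001, 0.331]
force: [-0.9, -0.6, -3.2]
grip_width: 0.0237
grip_force: 50.0
```

>>> jog_arm(motion=[[-0.014, 0.02, 0, 0, 0, 0, -1], [-0.027, 0.04, 0, 0, 0, 0, -1], [-0.03, 0.045, 0, 0, 0, 0, -1], [-0.03, 0.045, 0, 0, 0, 0, -1], [-0.03, 0.045, 0, 0, 0, 0, -1]])

```text
time_s: 20.6
ee_pos: [0.4894, -0.2377, 0.2429]
eef_rot: [-3.141, -0.0, 0.325]
force: [0.3, 0.7, -2.9]
grip_width: 0.0241
grip_force: 50.0
```

>>> jog_arm(motion=[[-0.03, 0.045, 0, 0, 0, 0, -1], [-0.02, 0.027, 0, 0, 0, 0, -1], [-0.009, 0.013, 0, 0, 0, 0, -1], [0, 0, 0, 0, 0, 0, -1], [0, 0, 0, 0, 0, 0, -1]])

```text
time_s: 21.1
ee_pos: [0.4633, -0.3309, 0.2428]
eef_rot: [-3.141, -0.0, 0.327]
force: [-0.7, 0.6, -3.9]
grip_width: 0.0237
grip_force: 50.0
```

```bash
python3 -c "
from h import *
go(.4592,-.3473,.237,np.radians(18.9));o=ctrl.get_obs();print(o['ee_pos'],o['eef_rot'],o['force'])
"
```

```text
shift now [-0.0091  0.0142  0.0058] shift after turn [-0.0092  0.0142  0.0058] rz -0.0024
[ 0.46327762 -0.33088671  0.24284015] [-3.14068557e+00 -1.33505123e-04  3.27419238e-01] [-0.66391988  0.5940887  -3.90821479]
```

>>> jog_arm(motion=[[-0.005, 0.007, 0, 0, 0, -0.0025, -1], [-0.0042, 0.0072, 0, 0, 0, 0, -1], [0, 0, 0, 0, 0, 0, -1], [0, 0, 0, 0, 0, 0, -1]])

```text
time_s: 21.5
ee_pos: [0.459, -0.348, 0.243]
eef_rot: [-3.141, 0.0, 0.331]
force: [0.0, 0.1, -2.9]
grip_width: 0.0235
grip_force: 50.0
```

```bash
python3 -c "
from h import *
go(.4592,-.3473,.129,np.radians(18.9))
im=ctrl.camera('scene');a=cv2.resize(im[60:260,80:260,::-1],(360,400))
t=ctrl.camera('top');b=cv2.resize(t[220:320,420:530,::-1],(440,400));cv2.imwrite('pics/c7.png',np.hstack([a,b]))
"
```

```text
shift now [ 0.0004 -0.0006  0.114 ] shift after turn [ 0.0004 -0.0006  0.114 ] rz 0.0013
```

View pics/c7.png

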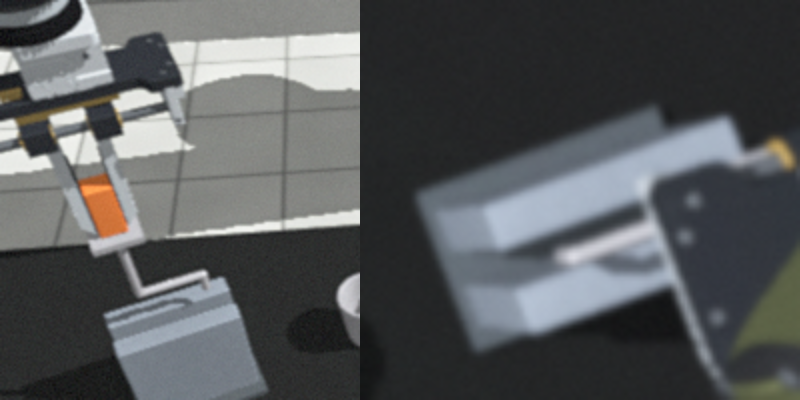

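The toe is above the slot's middle in both views, at right-crop (565,255) between the plates. Lowering.

>>> jog_arm(motion=[[0, 0, 0.01, 0, 0, 0.001, -1], [0, 0, 0.01, 0, 0, 0, -1], [0, 0, 0.01, 0, 0, 0, -1], [0, 0, 0, 0, 0, 0, -1]])

```text
time_s: 22.0
ee_pos: [0.4584, -0.3476, 0.2109]
eef_rot: [-3.139, 0.002, 0.33]
force: [-0.3, 0.3, -2.2]
grip_width: 0.0238
grip_force: 50.0
```

>>> jog_arm(motion=[[0, 0, 0.015, 0, 0, 0, -1], [0, 0, 0.02, 0, 0, 0, -1], [0, 0, 0.02, 0, 0, 0, -1], [0, 0, 0.015, 0, 0, 0, -1], [0, 0, 0, 0, 0, 0, -1]])

```text
time_s: 22.5
ee_pos: [0.4583, -0.3475, 0.1412]
eef_rot: [-3.139, 0.002, 0.33]
force: [0.5, 0.6, -2.4]
grip_width: 0.0236
grip_force: 50.0
```

```bash
python3 -c "
from h import *
go(.4592,-.3473,.129,np.radians(18.9));o=ctrl.get_obs();print(o['ee_pos'],o['force'])
"
```

```text
shift now [0.001  0.0001 0.0122] shift after turn [0.001  0.0001 0.0122] rz 0.0004
[ 0.45826955 -0.34754799  0.14118216] [ 0.50643681  0.62313899 -2.37722018]
```

>>> jog_arm(motion=[[0.001, 0, 0.005, 0, 0, 0, -1], [0, 0, 0.004, 0, 0, 0, -1], [0, 0, 0.001, 0, 0, 0, -1], [0, 0, 0, 0, 0, 0, -1]])

```text
time_s: 22.9
ee_pos: [0.4599, -0.3478, 0.1333]
eef_rot: [3.141, -0.0, 0.33]
force: [0.1, 0.1, -3.4]
grip_width: 0.0235
grip_force: 50.0
```

>>> jog_arm(motion=[[0, 0, 0.001, 0, 0, 0, -1], [0, 0, 0, 0, 0, 0, -1], [0, 0, 0, 0, 0, 0, -1]])

```text
time_s: 23.2
ee_pos: [0.4599, -0.3478, 0.1322]
eef_rot: [3.141, -0.0, 0.33]
force: [-0.9, -0.1, -3.2]
grip_width: 0.0234
grip_force: 50.0
```

>>> jog_arm(motion=[[0, 0, 0.001, 0, 0, 0, -1], [0, 0, 0.001, 0, 0, 0, -1], [0, 0, 0, 0, 0, 0, -1], [0, 0, 0, 0, 0, 0, -1]])

```text
time_s: 23.6
ee_pos: [0.4599, -0.3478, 0.13]
eef_rot: [-3.142, 0.0, 0.33]
force: [0.4, 0.3, -2.9]
grip_width: 0.0233
grip_force: 50.0
```

>>> jog_arm(motion=[[0, 0, 0.0006, 0, 0, 0, -1], [0, 0, 0, 0, 0, 0, -1], [0, 0, 0, 0, 0, 0, -1]])

```text
time_s: 23.9
ee_pos: [0.4599, -0.3478, 0.1294]
eef_rot: [-3.142, 0.0, 0.33]
force: [0.2, 0.6, -3.0]
grip_width: 0.0234
grip_force: 50.0
```

>>> jog_arm(motion=[[0, 0, 0.0006, 0, 0, 0, -1], [0, 0, 0, 0, 0, 0, -1], [0, 0, 0, 0, 0, 0, -1]])

```text
time_s: 24.2
ee_pos: [0.4599, -0.3478, 0.129]
eef_rot: [3.141, -0.0, 0.33]
force: [-0.7, -0.7, -0.9]
grip_width: 0.0236
grip_force: 50.0
```

The flange is seated at the same height as when it was taken, with part of the weight off. Releasing and rising.

>>> jog_arm(motion=[[0, 0, 0.0002, 0, 0, 0, -1], [0, 0, 0, 0, 0, 0, 0], [0, 0, 0, 0, 0, 0, 0], [0, 0, 0, 0, 0, 0, 1], [0, 0, 0, 0, 0, 0, 1]])

```text
time_s: 24.7
ee_pos: [0.4599, -0.3478, 0.1287]
eef_rot: [3.142, -0.0, 0.33]
force: [-0.0, 0.5, -0.1]
grip_width: 0.0523
grip_force: 0.0
```

>>> jog_arm(motion=[[0, 0, 0, 0, 0, 0, 1], [0, 0, 0, 0, 0, 0, 1], [0, 0, 0, 0, 0, 0, 1], [0, 0, 0, 0, 0, 0, 1], [0, 0, 0, 0, 0, 0, 1]])

```text
time_s: 25.2
ee_pos: [0.4599, -0.3478, 0.1287]
eef_rot: [3.142, -0.0, 0.33]
force: [-0.4, -0.1, 0.3]
grip_width: 0.092
grip_force: 0.0
```

>>> jog_arm(motion=[[0, 0, -0.02, 0, 0, 0, 1], [0, 0, -0.03, 0, 0, 0, 1], [0, 0, -0.03, 0, 0, 0, 1], [0, 0, -0.03, 0, 0, 0, 1], [0, 0, -0.02, 0, 0, 0, 1]])

```text
time_s: 25.7
ee_pos: [0.4601, -0.348, 0.261]
eef_rot: [3.14, -0.001, 0.33]
force: [0.1, -0.9, -0.4]
grip_width: 0.0944
grip_force: 0.0
```

>>> jog_arm(motion=[[0, 0, -0.02, 0, 0, 0, 1], [-0.03, 0, 0, 0, 0, 0, 1], [-0.04, 0, 0, 0, 0, 0, 1], [-0.03, 0, 0, 0, 0, 0, 1], [0, 0, 0, 0, 0, 0, 1]])

```text
time_s: 26.2
ee_pos: [0.3629, -0.3812, 0.2791]
eef_rot: [3.141, 0.0, 0.328]
force: [-0.2, -0.3, 0.5]
grip_width: 0.0943
grip_force: 0.0
```

```bash
python3 -c "
from h import *
o=ctrl.get_obs();print(o['ee_pos'],o['force'])
im=ctrl.camera('scene');a=cv2.resize(im[140:390,80:480,::-1],(600,375))
t=ctrl.camera('top');cv2.imwrite('pics/t8.png',t[:,:,::-1]);b=t[120:320,140:540,::-1][:,:,:];b=cv2.resize(b,(450,225));b=cv2.copyMakeBorder(b,0,0,0,150,0);cv2.imwrite('pics/c8.png',np.vstack([a,b]))
h=cv2.cvtColor(t,cv2.COLOR_RGB2HSV);H,S,V=[h[:,:,i].astype(int) for i in range(3)]
m=((H>8)&(H<25)&(S>80)&(V>50)).astype('uint8');m[:,:260]=0;m[:,400:]=0
for c in cv2.findContours(m,0,2)[0]:
  if cv2.contourArea(c)>40: (x,y),r=cv2.minEnclosingCircle(c);print('brass',x,y,r,ray('top',(x,y),.003))
"
```

```text
[ 0.36291942 -0.38119887  0.27913385] [-0.1806972  -0.32052963  0.45570239]
brass 286.76922607421875 231.23077392578125 9.545080184936523 [0.54989978 0.04417578 0.003     ]
```

View pics/c8.png

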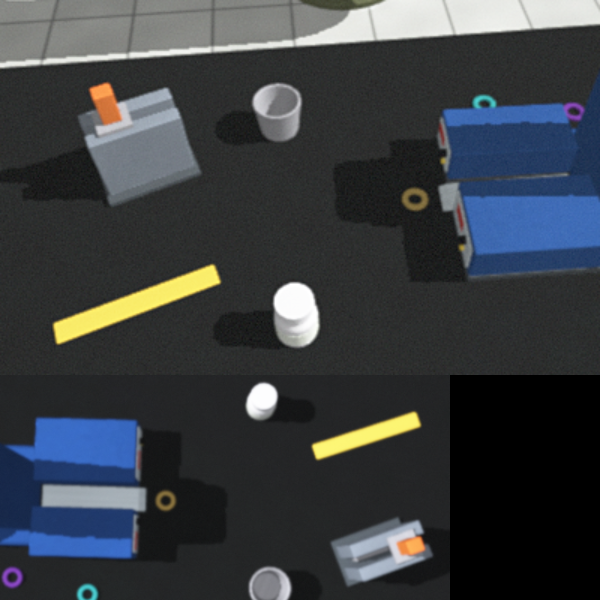

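The collar lies flat at (0.550, 0.044), clear of the ramp in front of the mouth. The hook hangs in its stand, and the bystanders haven't moved. Handing in.

```bash
python3 -c "
from station import ctrl
print(ctrl.hand_in())"
```

```text
the job is handed in; nothing more can be done
None
```

I drew the brass collar out with the hook, and it now lies flat on the bench about 49 mm in front of the gap's mouth. The hook is back in its stand and released; readings showed at most about 7 N of contact, the gripper never touched the collar, the jar, cup and rule stayed put, and I handed in at about 26 s of the 72 s allowed.

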